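# Complete the patient set and shut the dust cover

## Task

Patient sets for breathing tests wait in the sloping rack: one dish holds a finished set (nose clip and mouthpiece), one has its nose clip but no mouthpiece, and one is empty and stays empty. Pick the spare mouthpiece off the steel tray and lay it home in the cradle of the dish whose mouthpiece is missing, blue band to the front as in the finished set. Then close the clear cover fully, without slamming it, and leave the finished set and the pump bottle where they are.

Things in the scene. Friction and masses are not known exactly. Their poses are not given: they have to be found in the camera images.
- rack: White sheet-metal rack, 140 deep (x) x 256 wide (y), fixed. Origin: middle of its underside, on the desk; its x axis points to the back, y to the left. Its deck slopes 30 degrees, low at the front (-x), and carries three grey dishes side by side, 76 mm apart. Each dish has a V cradle for a mouthpiece at its front, 14 mm high end stops included, and a flat nose-clip pocket behind it.
- left_front (a point): Left dish: centre of the front (lower) end face of a mouthpiece lying home in this cradle, 22 mm above the deck measured square to it. Cradle length between its end stops 68 mm; dish rim 6 mm high, 34 mm to each side of the cradle's axis.
- left_rear (a point): Left dish: centre of the rear (upper) end face of a mouthpiece lying home in this cradle, 62 mm up the 30 degree slope from left_front. The nose-clip pocket lies behind: a clip there has its origin about 29 mm from this point.
- middle_front (a point): Middle dish: centre of the front (lower) end face of a mouthpiece lying home in this cradle, 22 mm above the deck measured square to it. Cradle length between its end stops 68 mm; dish rim 6 mm high, 34 mm to each side of the cradle's axis.
- middle_rear (a point): Middle dish: centre of the rear (upper) end face of a mouthpiece lying home in this cradle, 62 mm up the 30 degree slope from middle_front. The nose-clip pocket lies behind: a clip there has its origin about 29 mm from this point.
- right_front (a point): Right dish: centre of the front (lower) end face of a mouthpiece lying home in this cradle, 22 mm above the deck measured square to it. Cradle length between its end stops 68 mm; dish rim 6 mm high, 34 mm to each side of the cradle's axis.
- right_rear (a point): Right dish: centre of the rear (upper) end face of a mouthpiece lying home in this cradle, 62 mm up the 30 degree slope from right_front. The nose-clip pocket lies behind: a clip there has its origin about 29 mm from this point.
- spare_mouthpiece: The spare mouthpiece on the steel tray: cream cardboard tube, 30 mm diameter, 62 mm long, 10 to 18 g, with a blue band round one end, lying on its side. Origin: on its underside half way along; its y axis runs along the tube towards the banded end, z up.
- spare_band (a point): Centre of the spare mouthpiece's blue-banded end face.
- spare_plain (a point): Centre of the spare mouthpiece's plain end face.
- set_mouthpiece: Mouthpiece of the finished set, same make (30 x 62 mm), already lying in one of the cradles, blue band at the front. Origin: on its underside half way along; y axis along the tube towards its band.
- set_clip_1: Nose clip, 44 x 26 x 12 mm, lying in the pocket of one dish. Origin: middle of its underside.
- set_clip_2: Nose clip, 44 x 26 x 12 mm, lying in the pocket of another dish. Origin: middle of its underside. The third dish has no clip.
- stock_tray: Flat steel tray, 130 (x) x 170 (y) mm, floor 2 mm thick, rim 10 mm high, fixed. Origin: middle of its underside.
- cover (a joint): Opening angle of the clear dust cover, rad: 0 closed on the deck, about 1.65 to 1.95 as it stands open at the start. It turns about the rack's y axis at its rear edge and stays where it is put (stiff hinge, about 3 N at the front edge).
- cover_hinge (a point): Middle of the cover's hinge axis, fixed to the rack at the deck's rear edge.
- cover_front (a point): Middle of the cover's front top edge (moves with it). The cover is a clear box lid with blue edges, 144 mm from hinge to front, 250 wide, its flat top 42 mm above the hinge axis square to the deck when shut, front, side and rear walls 3 mm thick; a 50 mm wide blue thumb tab stands 11 mm out from this edge.
- sanitiser: Pump bottle with red pump, 61 x 73 x 181 mm, standing behind the tray, not part of the job. Origin: middle of its foot.
Things that resemble listed ones, but are neither listed nor needed, are in the scene too. What is shaped like the spare_mouthpiece but green is not meant.

How it is judged:
By the outcome, as a careful person would: the job done as asked, in the order asked, and still so for the second after the job is handed in, with the robot touching nothing.
It also fails if it takes over 48 s, if anything falls off the work surface, if the arm or the gripper's body presses on something with over 40 N, if the wrist force passes 120 N, or if a joint passes its speed limit or range.

## Robot

A 7-joint arm with a two-finger parallel gripper is mounted at the origin on a cart in front of the work surface, level with it; the furniture and walls round the work are solid. World frame = base frame: x ahead of the robot, y to its left, z up, the work surface at z = 0. Lengths are in mm, angles in rad, forces in N, time in s.
With the tool pointing down it reaches from about 400 to 875 mm from the base axis. Payload 4.4 kg.
Tool frame: the origin (TCP) lies on the centre line of the jaws, within the pads' length; the fingertips stand 25 mm ahead of it and the grasp point (between the pads) lies 6 mm ahead of it (ctrl.finger_overhang is the distance from the TCP to the fingertips, in mm); z points along the fingers, y is the line along which they close (so a half turn about z gives the same grasp; the last joint's range is limited). The gripper opens to 85 mm and grips with 20 to 120 N. Pads are 22 mm wide; open, the fingers measure 114 mm over their backs; the gripper's body (76 mm by 85 mm) begins 54 mm behind the grasp point. The pads swing forward as they close: fully open they stand 13 mm farther back than shut.
Start: joints at [1.054, 0.628, 0.038, 1.517, -0.027, 0.996, -0.02], TCP at [283.223, -585.066, 256.313] pointing down, gripper open.
Joint ranges: [-3.06, 3.06], [-0.37, 2.12], [-1.25, 1.32], [0.18, 2.47], [-1.1, 4.24], [0.23, 1.98], [-2.94, 2.94]. Speed limits (rad/s): [2.57, 2.57, 3.14, 3.14, 3.14, 3.14, 3.14].

## Interface

Orientations are given as [roll, pitch, yaw] about the fixed x, y, z axes, in that order (R = Rz(yaw) Ry(pitch) Rx(roll)).
In Python, from cell import ctrl gives the robot as it stands. The module is installed in compiled form; this text tells all that it offers.
- The arm moves only by the tool play_rows, never from a script. Its argument "targets" is a list of rows, each a list of 5 numbers: the closure, from 0 (fully open) to 1 (shut), then the shift along the tool's x, y, z in cm, then the turn about the tool's z in degrees. In form: [[gripper, dx, dy, dz, spin], ...]. A call has 1 to 10 rows; each row is the pose to reach, as a shift and turn from the pose commanded when the call began, along the tool's axes at that moment; what a row does not reach only later rows make up. A row lasts 1/10 s, in which the tool goes at most 50 mm and 8.59 degrees, less where a joint would pass 70% of its speed; a pose out of reach is approached as far as the arm can. A call with a gripper value outside its range is refused whole. The fingers move at their own pace and stop on an object; the grip force is fixed at half the most. Time passes only in rows, so rows that repeat a pose let the fingers close. It gives the time, the measured TCP pose, the force, the opening and the grip force at its end, in the units of the state.
- ctrl.read_state(): the state, without advancing time (a new reading comes with each control period).
- ctrl.get_image(name): name is "scene" or "top" or "wrist"; returns (picture, depth): 480x640x3 uint8, red, green, blue; 480x640 float32, mm along the optical axis (not along the pixel's ray), 0 where there is no reading.
- ctrl.calibration(name): a dict with "vfov" (degrees; the focal length in pixels is half the picture's height over the tangent of half this angle, whatever the lens; pixels are square), "cx", "cy" (the principal point, pixels), "extrinsics" (4x4, takes a point from camera to world coordinates); the wrist camera has in their place "mount" (4x4, takes a point from camera to tool coordinates, whose origin is the TCP and whose axes are the flange's). Camera axes: x right, y down, z forward; pixel columns grow to the right and rows downward; lengths in mm; the calibration is good to about 2 mm. A picture is of the moment at which its call begins: read the wrist's pose just before it. calibration takes no time and is no camera call.
- ctrl.finish_job(): hands the job in; it is judged then, once.
Trained networks look in the newest picture that a camera, given by its name, has taken for a name from the list of things; names that differ only in an ending like _2 or _b are one class to them, and where a whole thing is asked for, a point or a joint stands for the part that bears it (a point fixed in the world has none). Each returns a list of dicts, best first, with "confidence" (0 to 1); they miss things now and then, are a little off and sometimes report something else, mostly with a low value. They report only what shows in the picture. A call takes as long as a camera call. They do not tell look-alikes from the thing itself.
- ctrl.search_frame(camera, name): "bbox" ([left, top, right, bottom] in pixels, round what is visible of it).
- ctrl.trace(camera, name): "pixels" (480x640 bool, what is visible of it) and "bbox" ([left, top, right, bottom] in pixels, round what is visible of it).
The state is a dict: "clock": time; "qpos": joint angles; "qd": joint speeds; "tau": joint torques, N m; "eef_pos": TCP position; "tool_rot": TCP orientation; "force": force on the tool from outside, world axes, zero at the start; "torque": the same for the moment, N m; "width": finger opening in mm; "gripper_force": force on a finger pad.
Only numpy, scipy, OpenCV 4.12 (cv2) and the standard library are available. Lean on these libraries where they do the work, as an engineer would, in place of code of your own. Each camera call takes 0.05 s, during which the arm holds its last target. There are 200 camera calls.

## Working session

There is one attempt and no reset: what is moved stays moved. The work goes in short steps, Python scripts to look and compute and a tool call to move; the robot and the scene stay as the last step left them, time stands still between calls to the robot, and variables do not carry over. Pictures are saved under pics/ and viewed, at most 10 in all, crops included, and the job is handed in when it is done.

Besides the shell and the picture viewer there is one more tool, called after "Call:" as name(argument=value, ...), one argument or row to a line, values as JSON. play_rows: Moves the arm, as the interface text tells. Its arguments: {"type":"object","properties":{"targets":{"type":"array"}},"required":["targets"]}

```bash
mkdir -p pics; cat > h.py <<'E'
import numpy as np, cv2
from cell import ctrl
from scipy.spatial.transform import Rotation as R
def pose(s=None):
    s=s or ctrl.read_state(); T=np.eye(4)
    T[:3,:3]=R.from_euler('xyz',s['tool_rot']).as_matrix(); T[:3,3]=s['eef_pos']; return T
def cam(name):
    T=pose() if name=='wrist' else None
    im,d=ctrl.get_image(name); c=ctrl.calibration(name)
    E=np.array(c['extrinsics']) if T is None else T@np.array(c['mount'])
    f=240/np.tan(np.radians(c['vfov'])/2)
    v,u=np.mgrid[:480,:640]
    P=np.stack([(u-c['cx'])/f*d,(v-c['cy'])/f*d,d],-1)@E[:3,:3].T+E[:3,3]
    P[d==0]=np.nan
    return im,d,P
def save(n,im): cv2.imwrite('pics/'+n+'.png',im[...,::-1])
E
python3 - <<'E'
from h import *
s=ctrl.read_state(); print(s['clock'],s['tool_rot'])
ims=[]
for n in ['scene','top']:
    im,d,P=cam(n); save(n,im); np.savez('/tmp/'+n,im=im,d=d,P=P)
    c=ctrl.calibration(n); print(n,np.round(c['extrinsics'],2).tolist())
    for k in ['rack','spare_mouthpiece','set_clip_1','stock_tray','cover','sanitiser']:
        for r in ctrl.trace(n,k)[:4]:
            m=r['pixels']; print(k,round(r['confidence'],2),np.round(r['bbox']),np.round(np.nanmedian(P[m],0)))
E
```

```text
0.0 [-3.13972055e+00  1.82362386e-05  4.50781021e-01]
scene [[-0.56, -0.6, 0.57, -48.47], [-0.83, 0.42, -0.37, 362.11], [-0.02, -0.68, -0.73, 816.92], [0.0, 0.0, 0.0, 1.0]]
rack 0.96 [290.  90. 431. 264.] [ 607. -155.  102.]
spare_mouthpiece 0.85 [220. 315. 239. 358.] [457. 209.  28.]
spare_mouthpiece 0.6 [279. 274. 313. 293.] [497.  51.  26.]
spare_mouthpiece 0.6 [270. 227. 292. 254.] [601.  20.  26.]
spare_mouthpiece 0.47 [326. 197. 347. 214.] [ 578. -114.   75.]
set_clip_1 0.64 [352. 176. 376. 199.] [ 593. -189.   73.]
set_clip_1 0.47 [326. 195. 346. 215.] [ 576. -114.   74.]
stock_tray 0.77 [171. 298. 290. 408.] [445. 224.   2.]
cover 0.66 [292.  90. 416. 196.] [ 614. -170.  187.]
sanitiser 0.95 [180. 211. 224. 296.] [595. 184.  94.]
top [[0.01, -0.99, 0.13, 390.16], [-1.0, -0.01, 0.02, -21.62], [-0.02, -0.13, -0.99, 1091.44], [0.0, 0.0, 0.0, 1.0]]
rack 0.88 [337. 150. 511. 265.] [ 598. -175.  222.]
rack 0.21 [340. 147. 511. 204.] [ 607. -176.  227.]
spare_mouthpiece 0.97 [194. 261. 217. 292.] [464. 208.  31.]
spare_mouthpiece 0.79 [292. 189. 325. 218.] [605.  17.  28.]
spare_mouthpiece 0.68 [271. 238. 307. 273.] [502.  48.  28.]
set_clip_1 0.62 [362. 202. 389. 223.] [ 583. -114.   74.]
set_clip_1 0.48 [403. 199. 431. 214.] [ 594. -187.   73.]
set_clip_1 0.37 [189. 256. 220. 292.] [463. 208.  29.]
stock_tray 0.66 [152. 242. 251. 321.] [448. 219.   3.]
stock_tray 0.32 [368. 222. 386. 260.] [ 526. -111.   64.]
cover 0.58 [340. 149. 514. 205.] [ 607. -176.  227.]
sanitiser 0.58 [196. 174. 244. 213.] [602. 172. 116.]
```

View pics/scene.png

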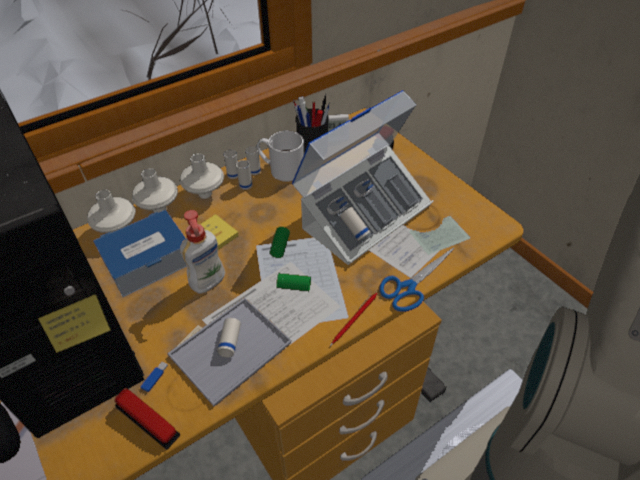

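View pics/top.png

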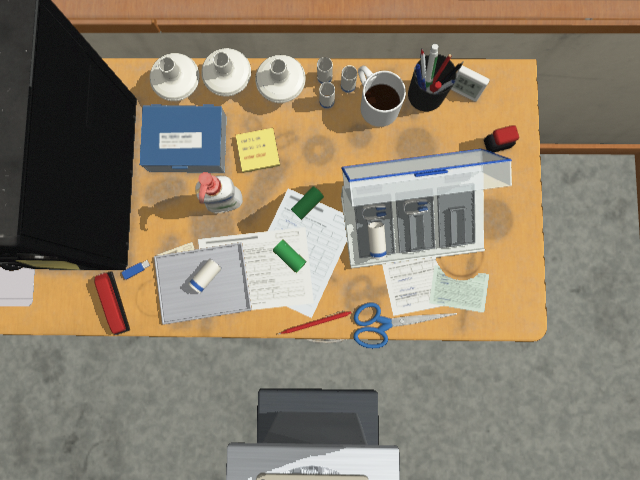

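The top view shows a cream tube with a blue band on the tray at (205,276), the only candidate in the right place. It could be confused with:
- the green tubes at (307,203) and (289,256)
- the finished set's tube in the left dish at (377,238)

The middle dish (415,215) has a clip but no tube. The right dish (460,220) is empty. The cover stands open behind them.

```bash
cat >> h.py <<'E'
def tube(im,P,m):
    """top-line fit of a tube: centre, axis (towards band), ends from mask points"""
    p=P[m]; c=im[m].astype(int); ok=np.isfinite(p).all(1); p=p[ok]; c=c[ok]
    mu=np.median(p,0); b=c[:,2]-c[:,0]>25
    uvw=np.linalg.svd(p-p.mean(0))[2] if len(p)<3000 else np.linalg.svd((p-p.mean(0))[::5],full_matrices=False)[2]
    a=uvw[0]
    if b.sum()>3 and (p[b].mean(0)-p[~b].mean(0))@a<0: a=-a
    t=(p-mu)@a
    return mu,a,np.percentile(t,[1,99]),p,b.sum()
E
python3 - <<'E'
from h import *
z=np.load('/tmp/top.npz'); im,P=z['im'],z['P']
def box(l,t,r,b,f):
    m=np.zeros(P.shape[:2],bool); m[t:b,l:r]=1
    return m&f
for nm,bx,zmin in [('spare',(185,252,226,300),10),('set',(366,220,390,262),70)]:
    I=im.astype(int)
    f=P[...,2]>zmin
    if nm=='set': f=f&((I[...,0]>150)|(I[...,2]-I[...,0]>30))
    m=box(*bx,f); mu,a,e,p,nb=tube(im,P,m)
    print(nm,len(p),nb,mu.round(1),a.round(3),e.round(1),'mid',(mu+a*e.mean()).round(1),'z95',np.percentile(p[:,2],[5,50,97]).round(1))
# cover: blue edge
I=im.astype(int); bl=(I[...,2]-I[...,0]>60)&(P[...,2]>120)&(P[...,1]<-40)
bl[:, :330]=0
p=P[bl]; print(len(p),p.min(0).round(),p.max(0).round())
fr=p[p[:,2]>np.nanpercentile(p[:,2],50)]
print(np.percentile(fr,[5,50,95],axis=0).round(1))
A=np.polyfit(fr[:,1],fr[:,0],1);print('x=f(y)',A)
g=[];z2=np.load('/tmp/scene.npz');
c=cv2.resize(im[140:300,140:540],(800,320),interpolation=cv2.INTER_CUBIC); 
c2=cv2.resize(z2['im'][80:270,270:450],(560,591)); o=np.zeros((600,800,3),np.uint8); o[:270,:440]=cv2.resize(im[245:300,180:270],(440,270)); o[:591,440:800]=cv2.resize(z2['im'][80:270,280:440],(360,591))[:591]; o[280:592,:440]=cv2.resize(im[140:270,335:518],(440,312)); save('crop1',o)
np.set_printoptions(suppress=True)
print(np.round(ctrl.calibration('wrist')['mount'],2))
E
```

```text
spare 532 69 [463.2 207.8  29.8] [-0.778  0.629 -0.002] [-30.5  30.3] mid [463.3 207.7  29.8] z95 [20.8 29.8 35. ]
set 193 0 [ 537.9 -112.9   77.2] [-0.913  0.033 -0.408] [-14.7  20.6] mid [ 535.2 -112.8   76. ] z95 [70.8 77.2 86.4]
514 [ 595. -301.  120.] [827. -47. 250.]
[[ 600.3 -283.5  239.5]
 [ 608.7 -176.9  241.4]
 [ 628.3  -85.   249. ]]
x=f(y) [-1.40923263e-01  5.85942111e+02]
[[  -0.     -0.95   -0.3    77.27]
 [   1.     -0.     -0.     -0.38]
 [   0.     -0.3     0.95 -117.12]
 [   0.      0.      0.      1.  ]]
```

View pics/crop1.png

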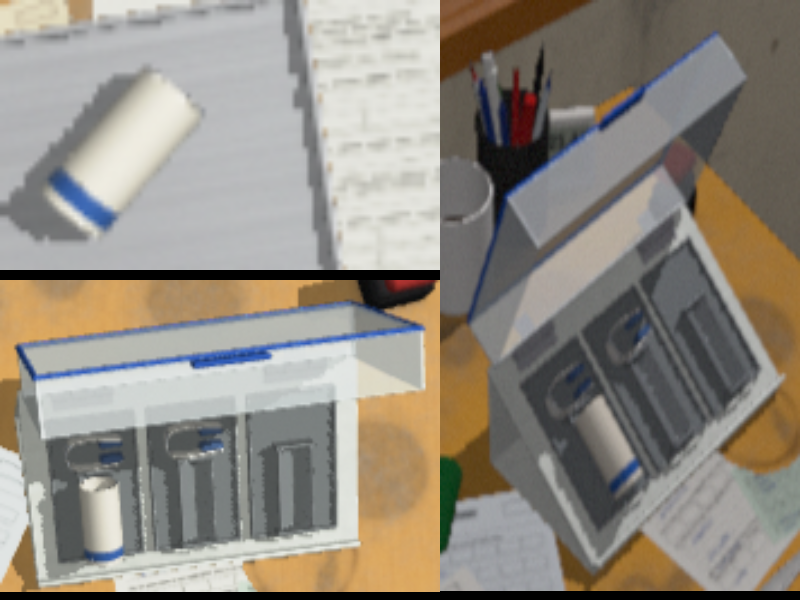

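The crop confirms it: cream tube, blue band at the lower left, pointing toward (-x,+y) at yaw about 2.46. The middle dish holds a clip only.

```bash
cat >> h.py <<'E'
def rel(p,yaw,T=None):
    T=pose() if T is None else T
    d=T[:3,:3].T@(np.array(p)-T[:3,3])/10
    cy=np.arctan2(T[1,0],T[0,0]); s=-np.degrees((yaw-cy+np.pi)%(2*np.pi)-np.pi)
    return d.round(2),s.round(1)
E
python3 -c "
from h import *
print(rel((463,208,160),2.46))"
```

```text
(array([ 50.73, -63.56,   9.63]), np.float64(-115.1))
```

Call:
play_rows(
  targets=[
    [0.2, 3, -3.8, 0, -6],
    [0.2, 6, -7.6, 0, -13],
    [0.2, 9, -11.4, 0, -20],
    [0.2, 12, -15.2, 0, -27],
    [0.2, 15, -19, 0, -34],
    [0.2, 18, -22.8, 0, -41],
    [0.2, 21, -26.6, 0, -48],
    [0.2, 24, -30.4, 0, -55],
    [0.2, 27, -34.2, 0, -62],
    [0.2, 30, -38, 0, -69],
  ],
)

```text
clock: 1.7
eef_pos: [388.0, -110.6, 256.8]
tool_rot: [3.14, 0.001, 1.66]
force: [0.3, 0.4, -0.1]
width: 68.3
gripper_force: 0.0
```

```bash
python3 -c "
from h import *
s=ctrl.read_state();print(s['eef_pos'],s['tool_rot'],s['qpos'],s['width'])
print(rel((463,208,160),2.46))"
```

```text
[ 388.00286222 -110.63393409  256.76710054] [3.14033506e+00 7.19984474e-04 1.65957544e+00] [ 0.49695904  0.29677672 -0.36677319  2.15069349  0.16074336  0.71785152
  0.11230097] 68.34235589931829
(array([31.08, 10.28,  9.67]), np.float64(-45.9))
```

Call:
play_rows(
  targets=[
    [0.2, 4, 1.3, 0, -6],
    [0.2, 8, 2.6, 0, -12],
    [0.2, 12, 4, 0, -18],
    [0.2, 16, 5.3, 1, -24],
    [0.2, 20, 6.6, 3, -30],
    [0.2, 24, 8, 5, -36],
    [0.2, 28, 9.2, 7, -42],
    [0.2, 31.1, 10.3, 9.7, -46],
    [0.2, 31.1, 10.3, 9.7, -46],
    [0.2, 31.1, 10.3, 9.7, -46],
  ],
)

```text
clock: 2.7
eef_pos: [463.6, 206.5, 158.6]
tool_rot: [-3.14, -0.001, 2.459]
force: [0.2, 0.3, 0.1]
width: 68.0
gripper_force: 0.0
```

```bash
python3 - <<'E'
from h import *
s=ctrl.read_state();print(s['eef_pos'],s['tool_rot'],s['qpos'])
im,d,P=cam('wrist'); save('w1',im)
for r in ctrl.trace('wrist','spare_mouthpiece')[:3]:
    m=r['pixels']&(P[...,2]>8)&(P[...,2]<45)
    if m.sum()<500: continue
    mu,a,e,p,nb=tube(im,P,m); print(r['confidence'],r['bbox'],nb,a.round(3),e.round(1),'mid',(mu+a*e.mean()).round(1),np.percentile(p[:,2],[5,97]))
    mid=mu+a*e.mean(); mid[2]=30; yaw=np.arctan2(a[1],a[0]); print(yaw,rel(mid,yaw))
E
```

```text
[463.60102388 206.5186562  158.61661039] [-3.13986041e+00 -8.97416568e-04  2.45882733e+00] [-0.13797575  0.61521084 -0.49977957  1.99470707  0.47470747  0.64913775
 -0.05850652]
0.69 [296.7, 187.1, 334.7, 278.3] 496 [-0.774  0.633 -0.013] [-31.7  28.8] mid [462.3 208.8  29.7] [22.44643162 32.16809585]
2.4558358189489646 (array([ 0.41,  0.17, 12.97]), np.float64(0.0))
0.65 [214.6, 366.3, 239.3, 402.9] 326 [ 0.674 -0.706  0.218] [-11.9  16.6] mid [516.   69.6  27.3] [11.0956216  29.95990371]
-0.8090067360718656 (array([-12.56,  -7.2 ,  12.99]), np.float64(-172.9))
```

View pics/w1.png

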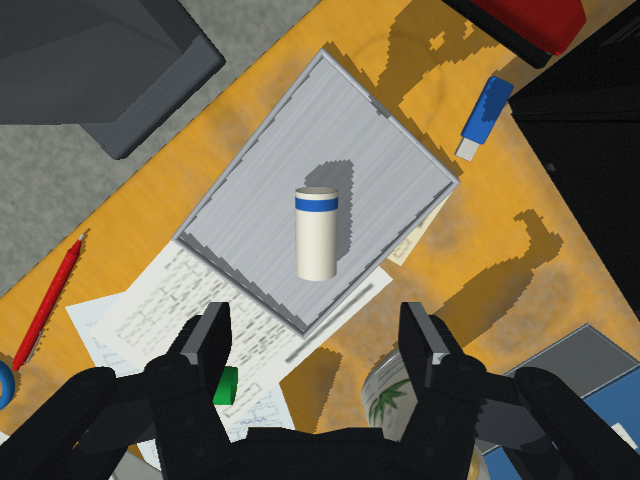

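The spare is centred at (316,233), band end up in the picture, which is tool +x. I'll descend and grip it.

Call:
play_rows(
  targets=[
    [0.2, 0.3, 0.2, 4, 0],
    [0.2, 0.3, 0.2, 8, 0],
    [0.2, 0.3, 0.2, 11, 0],
    [0.2, 0.3, 0.2, 12.8, 0],
    [0.2, 0.3, 0.2, 12.8, 0],
    [0.7, 0.3, 0.2, 12.8, 0],
    [0.8, 0.3, 0.2, 12.8, 0],
    [0.8, 0.3, 0.2, 12.8, 0],
    [0.8, 0.3, 0.2, 12.8, 0],
    [0.8, 0.3, 0.2, 12.8, 0],
  ],
)

```text
clock: 3.8
eef_pos: [464.2, 209.7, 33.1]
tool_rot: [3.139, 0.002, 2.457]
force: [-0.7, -0.5, 7.2]
width: 28.0
gripper_force: 58.7
```

Call:
play_rows(
  targets=[
    [0.8, 0, 0, -4, 0],
    [0.8, 0, 0, -8, 0],
    [0.8, -1.4, -1.5, -12, -4],
    [0.8, -4.4, -4.7, -15, -9],
    [0.8, -7.4, -8, -18, -14],
    [0.8, -10.4, -11.2, -19.7, -19],
    [0.8, -13.6, -14.6, -19.7, -24],
    [0.8, -16.8, -18, -19.7, -29],
    [0.8, -20, -21.5, -19.7, -34],
    [0.8, -23.2, -25, -19.7, -39],
  ],
)

```text
clock: 4.8
eef_pos: [484.8, -133.1, 229.5]
tool_rot: [-3.14, 0.002, -3.142]
force: [1.2, 0.7, 0.0]
width: 27.8
gripper_force: 59.6
```

Call:
play_rows(
  targets=[
    [0.8, -2.5, -1.5, 0, -4],
    [0.8, -4.3, -2.6, 0, -6],
    [0.8, -4.3, -2.6, 0, -6],
    [0.8, -4.3, -2.6, 0, -6],
  ],
)

```text
clock: 5.2
eef_pos: [527.4, -156.7, 228.7]
tool_rot: [3.142, -0.0, -3.041]
force: [-1.2, 1.1, -0.6]
width: 27.9
gripper_force: 59.6
```

```bash
python3 - <<'E'
from h import *
s=ctrl.read_state();print(s['clock'],s['eef_pos'],s['tool_rot'],s['qpos'],s['force'],s['width'])
im,d,P=cam('wrist'); save('w2',im); np.savez('/tmp/w2',im=im,d=d,P=P)
for k in ['spare_mouthpiece','set_clip_1','rack','cover']:
  for r in ctrl.trace('wrist',k)[:4]:
    m=r['pixels']&np.isfinite(P).all(-1); print(k,round(r['confidence'],2),np.round(r['bbox']),np.round(np.nanmedian(P[m],0)))
    if k[0:2]=='sp' and m.sum()>200:
        mu,a,e,p,nb=tube(im,P,m); print('  ',nb,a.round(3),e.round(1),'mid',(mu+a*e.mean()).round(1))
E
```

```text
5.2 [ 527.43942254 -156.71641056  228.72584515] [ 3.14157320e+00 -1.39776156e-04 -3.04076295e+00] [ 0.76476992  0.64229276 -0.83409282  1.81447432  0.57808849  0.94757149
  1.34926769] [-1.21109477  1.14686436 -0.55702152] 27.931711500854014
spare_mouthpiece 0.83 [515. 171. 584. 240.] [500.  42.  27.]
   891 [0.709 0.674 0.206] [-28.6  35.4] mid [502.9  44.2  27.4]
spare_mouthpiece 0.77 [277. 241. 352. 413.] [ 519. -157.  225.]
   1653 [-0.975 -0.094 -0.203] [-37.2  26.9] mid [ 524.  -156.6  226. ]
spare_mouthpiece 0.67 [449. 274. 520. 335.] [600.  12.  27.]
   182 [-0.699  0.715 -0.013] [-31.   29.9] mid [600.8  11.7  26.7]
set_clip_1 0.86 [358. 281. 401. 307.] [571. -97.  71.]
cover 0.66 [  0. 353. 488. 480.] [ 630. -270.  160.]
```

View pics/w2.png

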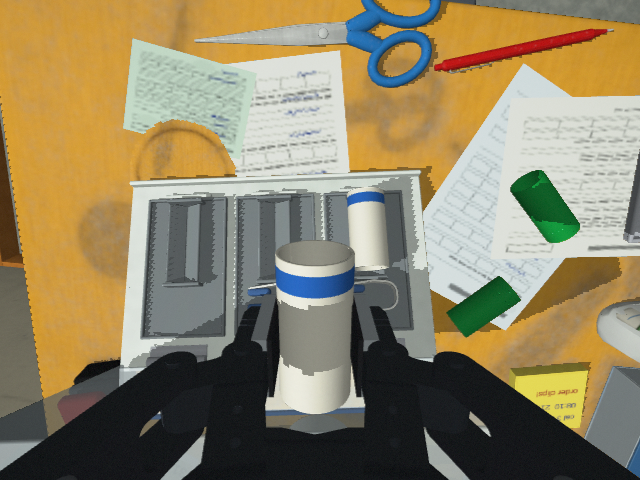

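The wrist view shows the held tube with its band toward the front (315,280). The finished set is at (367,228) in the left dish, the middle cradle at (285,240) is empty, and the right dish at (185,265) is empty. Next I'll measure the home pose from the finished tube.

```bash
python3 - <<'E'
from h import *
from scipy.optimize import least_squares
z=np.load('/tmp/w2.npz'); im,P=z['im'].astype(int),z['P']
# rack front edge: for each column topmost rack pixel (depth jump above desk)
pts=[]
for u in range(150,410,5):
    col=P[150:230,u]; i=np.where(col[:,2]>25)[0]
    if len(i): pts.append(col[i[0]+1])
pts=np.array(pts); A=np.polyfit(pts[:,1],pts[:,0],1); 
r=pts[:,0]-np.polyval(A,pts[:,1]); k=abs(r)<3; A=np.polyfit(pts[k,1],pts[k,0],1)
th=-np.arctan(A[0]); print('front edge',A,th,np.median(pts[:,2]),np.std(r[k]),k.sum())
# deck white strip between dishes / front strip plane: fit slope using deck points
ex=np.array([np.cos(th),np.sin(th),0]); ey=np.array([-np.sin(th),np.cos(th),0])
for nm,(u0,u1,v0,v1) in {'left part deck':(124,142,195,370),'right':(418,428,180,340),'div12':(232,236,195,280)}.items():
    q=P[v0:v1,u0:u1].reshape(-1,3); q=q[q[:,2]>25]; 
    B=np.polyfit(q@ex,q[:,2],1); print(nm,len(q),B,np.degrees(np.arctan(B[0])),'y',np.median(q@ey))
# set tube
m=np.zeros(P.shape[:2],bool); m[188:268,346:390]=1
I=im; m&=((I[...,0]>170)&(I[...,1]>160))|(I[...,2]-I[...,0]>60)
m&=np.isfinite(P[...,2])
p=P[m]; 
d=-ex*np.cos(np.pi/6)-np.array([0,0,.5])  # toward front
n=-ex*.5+np.array([0,0,np.cos(np.pi/6)])
f=lambda x: np.hypot(p@ey-x[0],p@n-x[1])-15
s=least_squares(f,[np.median(p@ey),np.max(p@n)-15],loss='soft_l1'); print('tube',m.sum(),s.x,np.abs(s.fun).mean())
t=p@d; print('along',np.percentile(t,[0.5,1,50,99,99.5]))
ax=ey*s.x[0]+n*s.x[1]
for t0 in np.percentile(t,[0.5,99.5]): print('end',(ax+d*t0).round(1))
# free direction
uvw=tube(z['im'],P,m); print('pca',uvw[1])
# cradle V centreline of middle/right dishes: section at deck positions
for v in (215,235,255):
    row=P[v,235:325]; print(v,[(round(float(a),0),round(float(b),1)) for a,b in zip((row@ey)[::6],(row@n)[::6])])
# cover lower parts
c=P[...,2]>120; c[:, 150:520]=0; q=P[c]; print('cover',len(q),np.percentile(q@ex,[1,5,50]) if len(q) else '',np.percentile(q[:,2],[1,50,99]) if len(q) else '')
print('tool', pose()[:3,3]@ex,pose()[:3,3]@ey)
E
```

```text
front edge [-1.44168250e-01  4.88691196e+02] 0.14318170326057664 25.66379159781934 0.6950335154932441 14
left part deck 2394 [   0.58751727 -266.39490976] 30.434971403218192 y -384.5562294425356
right 1152 [   0.57969285 -262.76781855] 30.1005628856791 y -142.31471044361206
div12 263 [   0.60485417 -274.11742038] 31.167821348830273 y -300.7404643520119
tube 2342 [-188.33152646 -204.26041275] 0.5730964264047017
along [-497.70063824 -497.44958271 -467.05285114 -436.4905065  -426.84888676]
end [ 554.6 -110.3   72. ]
end [ 493.8 -119.1   36.5]
pca [-0.84683188 -0.14673094 -0.51121992]
215 [(-300.0, -227.0), (-294.0, -223.9), (-289.0, -224.1), (-283.0, -222.8), (-277.0, -213.9), (-272.0, -217.6), (-267.0, -219.4), (-262.0, -220.2), (-257.0, -217.5), (-251.0, -214.9), (-247.0, -224.3), (-242.0, -224.5), (-237.0, -223.2), (-231.0, -220.8), (-226.0, -225.4)]
235 [(-298.0, -219.5), (-294.0, -222.9), (-288.0, -223.0), (-283.0, -223.7), (-277.0, -215.2), (-272.0, -216.2), (-267.0, -219.6), (-263.0, -221.3), (-257.0, -216.9), (-252.0, -213.7), (-247.0, -223.6), (-242.0, -223.9), (-237.0, -221.9), (-232.0, -219.1), (-227.0, -226.3)]
255 [(-298.0, -220.4), (-293.0, -222.5), (-289.0, -223.2), (-283.0, -223.5), (-277.0, -215.0), (-272.0, -216.7), (-268.0, -219.9), (-243.0, -46.4), (-241.0, -56.7), (-239.0, -60.9), (-237.0, -62.2), (-235.0, -63.9), (-232.0, -65.0), (-230.0, -66.4), (-227.0, -65.0)]
cover 18580 [484.03600047 484.52271699 489.45673485] [127.32315709 278.64996999 290.86665801]
tool 499.77626196044196 -229.8146375212382
```

```bash
python3 - <<'E'
from h import *
th=.143; ex=np.array([np.cos(th),np.sin(th),0]); ey=np.array([-np.sin(th),np.cos(th),0])
for nm in ['top','scene']:
    z=np.load(f'/tmp/{nm}.npz'); P=z['P']; X,Y,Z=P@ex,P@ey,P[...,2]
    m=(Z>115)&(Y<-135)&(Y>-390)&(X>450)&(X<680)
    print(nm,m.sum())
    for z0 in range(120,270,10):
        k=m&(Z>=z0)&(Z<z0+10)
        if k.sum()>5: print(z0,k.sum(),np.percentile(X[k],[1,10,50,90,99]).round(1),np.percentile(Y[k],[2,98]).round())
E
```

```text
top 6418
120 155 [597.3 630.2 632.1 634.  635.1] [-385. -139.]
130 158 [593.9 625.5 627.6 629.4 630. ] [-386. -139.]
140 153 [595.  621.3 623.1 625.1 625.9] [-383. -139.]
150 161 [585.5 617.1 619.  620.9 621.9] [-386. -139.]
160 169 [582.1 612.6 614.6 616.6 617.8] [-386. -139.]
170 175 [579.8 608.4 610.4 612.4 613.1] [-384. -139.]
180 181 [574.5 604.1 606.  608.  608.8] [-383. -139.]
190 182 [566.  600.  601.8 603.6 604.5] [-383. -139.]
200 192 [558.3 595.5 597.6 599.4 600.3] [-382. -139.]
210 216 [547.2 590.9 593.3 595.2 596.2] [-386. -139.]
220 1995 [545.5 547.2 554.5 568.2 590.5] [-384. -143.]
230 2386 [556.4 562.5 572.2 581.9 585.5] [-383. -143.]
240 220 [573.5 574.1 579.7 583.1 584.1] [-381. -158.]
scene 3726
120 230 [587.5 594.9 626.8 630.3 632. ] [-390. -140.]
130 174 [582.9 590.4 617.3 626.  627. ] [-389. -139.]
140 122 [578.7 581.8 597.1 615.7 622.9] [-389. -139.]
150 109 [573.9 577.9 594.1 613.8 619.8] [-390. -140.]
160 104 [570.5 573.3 587.4 607.2 614.8] [-389. -139.]
170 102 [564.4 568.5 582.6 604.  610.6] [-390. -139.]
180 101 [561.8 564.1 577.  599.7 606.8] [-389. -139.]
190 95 [556.3 559.8 572.2 596.9 602.5] [-389. -139.]
200 86 [551.4 555.2 570.  591.5 597.4] [-388. -139.]
210 84 [547.8 550.4 568.4 589.6 594.2] [-388. -139.]
220 1057 [544.7 546.7 553.6 562.4 584.4] [-383. -140.]
230 1257 [557.6 562.6 572.  581.  584.3] [-383. -141.]
240 90 [572.4 573.4 575.6 581.  582.5] [-350. -161.]
```

The cover's front wall overhangs to X≈544 at z≈221. With the tube gripped at its middle, the gripper body would touch it. So I'll set the tube down on the desk in front of the rack and regrip it 15 mm nearer the band.

```bash
cat >> h.py <<'E'
th=.143; ex=np.array([np.cos(th),np.sin(th),0]); ey=np.array([-np.sin(th),np.cos(th),0]); YAW=th+np.pi
def rk(X,Y,Z,yaw=YAW): return rel(X*ex+Y*ey+[0,0,Z],yaw)
E
python3 -c "
from h import *
print(rk(430,-264,229),rk(430,-264,31.5))"
```

```text
(array([ 6.84, -3.7 , -0.03]), np.float64(-2.3)) (array([ 6.83, -3.69, 19.72]), np.float64(-2.3))
```

Call:
play_rows(
  targets=[
    [0.8, 3, -1.5, 0, -2.3],
    [0.8, 6, -3, 2, -2.3],
    [0.8, 6.8, -3.7, 6, -2.3],
    [0.8, 6.8, -3.7, 10, -2.3],
    [0.8, 6.8, -3.7, 14, -2.3],
    [0.8, 6.8, -3.7, 17.5, -2.3],
    [0.8, 6.8, -3.7, 19, -2.3],
    [0.8, 6.8, -3.7, 19.5, -2.3],
    [0.8, 6.8, -3.7, 19.5, -2.3],
  ],
)

```text
clock: 6.35
eef_pos: [464.1, -200.0, 33.3]
tool_rot: [3.141, -0.0, -2.999]
force: [-0.6, -0.1, 0.9]
width: 27.8
gripper_force: 59.6
```

Call:
play_rows(
  targets=[
    [0.8, 0, 0, 0.1, 0],
    [0.8, 0, 0, 0.2, 0],
    [0.8, 0, 0, 0.2, 0],
  ],
)

```text
clock: 6.65
eef_pos: [464.5, -200.8, 32.1]
tool_rot: [-3.141, 0.001, -3.0]
force: [0.2, 0.0, -0.0]
width: 28.0
gripper_force: 59.6
```

Call:
play_rows(
  targets=[
    [0.8, 0, 0, 0.1, 0],
    [0.8, 0, 0, 0.2, 0],
    [0.8, 0, 0, 0.2, 0],
  ],
)

```text
clock: 6.95
eef_pos: [464.5, -200.8, 31.0]
tool_rot: [-3.14, 0.001, -3.0]
force: [-3.6, 1.2, 15.5]
width: 28.0
gripper_force: 61.3
```

Call:
play_rows(
  targets=[
    [0.8, 0, 0, -0.1, 0],
    [0.45, 0, 0, -0.1, 0],
    [0.45, 0, 0, -0.1, 0],
    [0.45, 0, 0, -0.1, 0],
    [0.45, 0.8, 0, -0.1, 0],
    [0.45, 1.5, 0, -0.1, 0],
    [0.45, 1.5, 0, -0.1, 0],
    [0.8, 1.5, 0, -0.1, 0],
    [0.8, 1.5, 0, -0.1, 0],
    [0.8, 1.5, 0, -0.1, 0],
  ],
)

```text
clock: 7.95
eef_pos: [449.3, -202.7, 30.6]
tool_rot: [-3.141, -0.0, -3.0]
force: [-1.9, 0.1, 5.7]
width: 27.9
gripper_force: 59.0
```

Call:
play_rows(
  targets=[
    [0.8, 0, 0, -3, 0],
    [0.8, 0, 0, -7, 0],
    [0.8, 0, 0, -11, 0],
    [0.8, 0, 0, -13, 0],
    [0.8, 0, 0, -13, 0],
  ],
)

```text
clock: 8.45
eef_pos: [451.3, -203.1, 162.9]
tool_rot: [-3.139, 0.005, -3.0]
force: [-0.0, 0.3, -0.4]
width: 27.8
gripper_force: 59.5
```

```bash
python3 - <<'E'
from h import *
s=ctrl.read_state();print(s['clock'],s['eef_pos'],s['tool_rot'],s['force'],s['width'])
im,d,P=cam('wrist'); save('w3',im)
T=pose()
for r in ctrl.trace('wrist','spare_mouthpiece')[:4]:
    m=r['pixels']&np.isfinite(P[...,2]); q=(P[m]-T[:3,3])@T[:3,:3]; print(round(r['confidence'],2),np.round(r['bbox']),np.percentile(q,[1,50,99],axis=0).round(1).tolist())
print(rk(495,-264,160),rk(495,-264,110))
E
```

```text
8.45 [ 451.2750462  -203.07508637  162.90899463] [-3.13886542  0.00535187 -3.00017199] [-0.0278759   0.30899378 -0.37780991] 27.796984358831445
0.82 [278. 276. 351. 434.] [[-41.3, -13.9, -1.3], [-5.1, -0.2, 2.0], [14.8, 13.9, 28.6]]
0.68 [540. 395. 579. 430.] [[-177.1, 198.6, 130.8], [-160.3, 208.1, 139.8], [-153.6, 227.6, 161.6]]
0.67 [580. 295. 640. 374.] [[-116.2, 212.6, 130.7], [-77.4, 234.0, 136.0], [-55.6, 253.6, 160.6]]
0.6 [140. 290. 492. 436.] [[-137.2, -126.0, -26.1], [-61.3, 34.8, 145.1], [6.1, 128.5, 161.7]]
(array([-7.93,  0.1 ,  0.02]), np.float64(-0.1)) (array([-7.93,  0.1 ,  5.02]), np.float64(-0.1))
```

View pics/w3.png

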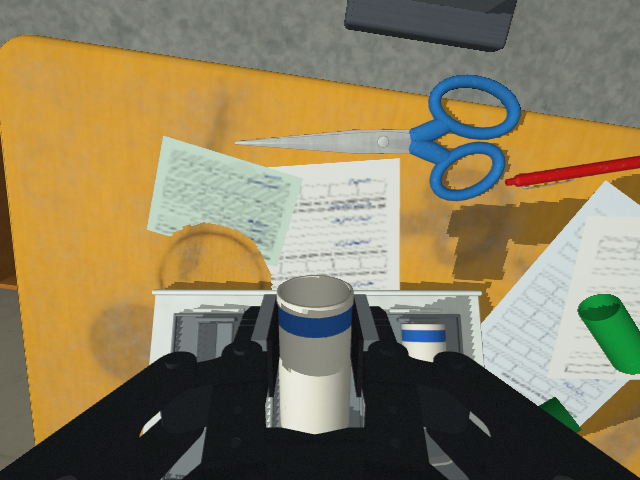

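The tube is now held with its band end 15 mm ahead of the TCP. I'll go over the middle cradle and lower.

Call:
play_rows(
  targets=[
    [0.8, -3, 0.1, 0, 0],
    [0.8, -6, 0.1, 0, 0],
    [0.8, -7.9, 0.1, 0, 0],
    [0.8, -7.9, 0.1, 3, 0],
    [0.8, -7.9, 0.1, 5.5, 0],
    [0.8, -7.9, 0.1, 6.3, 0],
    [0.8, -7.9, 0.1, 6.6, 0],
    [0.8, -7.9, 0.1, 6.6, 0],
  ],
)

```text
clock: 9.35
eef_pos: [527.2, -190.2, 94.0]
tool_rot: [3.141, -0.001, -2.999]
force: [-0.8, -0.0, -0.1]
width: 27.8
gripper_force: 59.4
```

```bash
python3 -c "
from h import *
s=ctrl.read_state();T=pose();p=T[:3,3];print(s['clock'],p@ex,p@ey,p[2],s['tool_rot'],s['force'],s['torque'])
print(rk(495,-264,90))"
```

```text
9.35 494.70667966679594 -263.40565608299016 94.04283590492618 [ 3.14107531e+00 -5.65325379e-04 -2.99943017e+00] [-0.81771335 -0.04776164 -0.1341151 ] [-0.01586591  0.29430105  0.02646161]
(array([-0.03, -0.06,  0.4 ]), np.float64(-0.0))
```

Call:
play_rows(
  targets=[
    [0.8, 0, 0, 0.2, 0],
    [0.8, 0, 0, 0.3, 0],
    [0.8, 0, 0, 0.4, 0],
    [0.8, 0, 0, 0.4, 0],
  ],
)

```text
clock: 9.75
eef_pos: [527.2, -190.8, 90.6]
tool_rot: [-3.141, 0.0, -3.0]
force: [-1.4, -1.5, 1.1]
width: 28.1
gripper_force: 59.5
```

Call:
play_rows(
  targets=[
    [0.8, 0, 0, 0.1, 0],
    [0.8, 0, 0, 0.2, 0],
    [0.8, 0, 0, 0.2, 0],
  ],
)

```text
clock: 10.05
eef_pos: [527.2, -191.0, 88.8]
tool_rot: [-3.14, -0.0, -3.0]
force: [-4.3, -1.5, 5.6]
width: 27.9
gripper_force: 60.1
```

Call:
play_rows(
  targets=[
    [0.8, 0, 0, 0.1, 0],
    [0.8, 0, 0, 0.2, 0],
    [0.8, 0, 0, 0.3, 0],
    [0.8, 0, 0, 0.3, 0],
  ],
)

```text
clock: 10.45
eef_pos: [526.7, -191.2, 86.0]
tool_rot: [-3.14, -0.001, -3.0]
force: [-5.5, -1.5, 8.4]
width: 28.2
gripper_force: 60.8
```

Call:
play_rows(
  targets=[
    [0.8, 0, 0, 0.2, 0],
    [0.8, 0, 0, 0.4, 0],
    [0.8, 0.05, 0, 0.6, 0],
    [0.8, 0.05, 0, 0.6, 0],
  ],
)

```text
clock: 10.85
eef_pos: [526.0, -191.3, 79.8]
tool_rot: [-3.14, -0.002, -3.0]
force: [-6.5, -1.0, 7.8]
width: 28.1
gripper_force: 62.9
```

Call:
play_rows(
  targets=[
    [0.8, 0, 0, 0.2, 0],
    [0.8, 0, 0, 0.4, 0],
    [0.8, 0.05, 0, 0.6, 0],
    [0.8, 0.1, 0, 0.8, 0],
    [0.8, 0.1, 0, 0.8, 0],
  ],
)

```text
clock: 11.35
eef_pos: [525.9, -191.4, 72.1]
tool_rot: [-3.14, 0.0, -3.0]
force: [-4.6, -1.4, 9.5]
width: 28.0
gripper_force: 65.3
```

Call:
play_rows(
  targets=[
    [0.8, 0, 0, 0.2, 0],
    [0.8, 0, 0, 0.4, 0],
    [0.8, 0, 0, 0.4, 0],
  ],
)

```text
clock: 11.65
eef_pos: [526.0, -191.4, 67.9]
tool_rot: [-3.14, 0.0, -3.0]
force: [-3.4, -1.4, 6.2]
width: 28.1
gripper_force: 66.5
```

Call:
play_rows(
  targets=[
    [0.6, 0, 0, 0, 0],
    [0.55, 0, 0, 0, 0],
    [0.5, 0, 0, 0, 0],
    [0.5, 0, 0, 0, 0],
    [0.5, 0, 0, -1.5, 0],
    [0.5, 0, 0, -4, 0],
    [0.5, 2, 0, -7, 0],
    [0.5, 5, 0, -10, 0],
    [0.5, 5, 0, -12, 0],
    [0.5, 5, 0, -12, 0],
  ],
)

```text
clock: 12.65
eef_pos: [477.6, -198.3, 190.8]
tool_rot: [-3.138, 0.005, -3.0]
force: [0.4, 0.2, 0.7]
width: 42.8
gripper_force: 0.0
```

```bash
python3 - <<'E'
from h import *
from scipy.optimize import least_squares
s=ctrl.read_state();print(s['clock'],s['eef_pos'],s['force'],s['width'])
im,d,P=cam('top'); save('t2',cv2.resize(im[140:290,320:540],(800,545))); np.savez('/tmp/t2',im=im,P=P)
im,d,P=cam('wrist'); save('w4',im); np.savez('/tmp/w4',im=im,P=P)
for r in ctrl.trace('wrist','spare_mouthpiece')[:5]:
    m=r['pixels']&np.isfinite(P[...,2]); q=P[m]; print(round(r['confidence'],2),np.round(r['bbox']),np.median(q,0).round(),tube(im,P,m)[1])
E
```

```text
12.65 [ 477.56376679 -198.25785357  190.80872967] [0.41810784 0.21505093 0.6970295 ] 42.77089281920873
0.87 [295. 277. 333. 362.] [ 534. -190.   68.] [-0.85407249 -0.13356989 -0.50271191]
0.84 [518. 353. 565. 393.] [587.  22.  25.] [ 0.43477059  0.58641047 -0.68344516]
0.68 [564. 253. 637. 326.] [498.  41.  26.] [0.72573195 0.63515365 0.2643728 ]
```

View pics/w4.png

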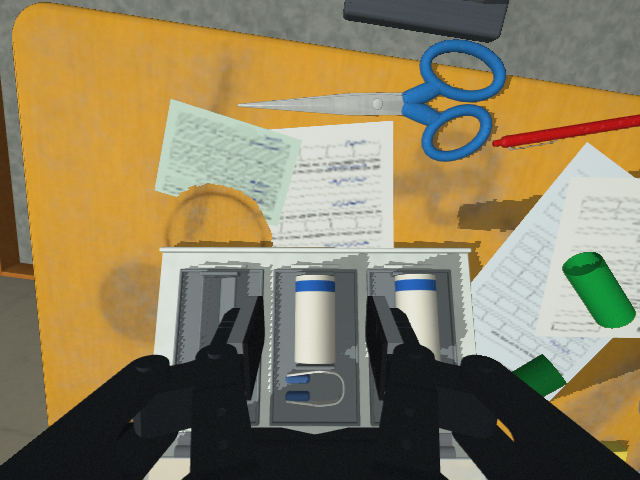

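View pics/t2.png

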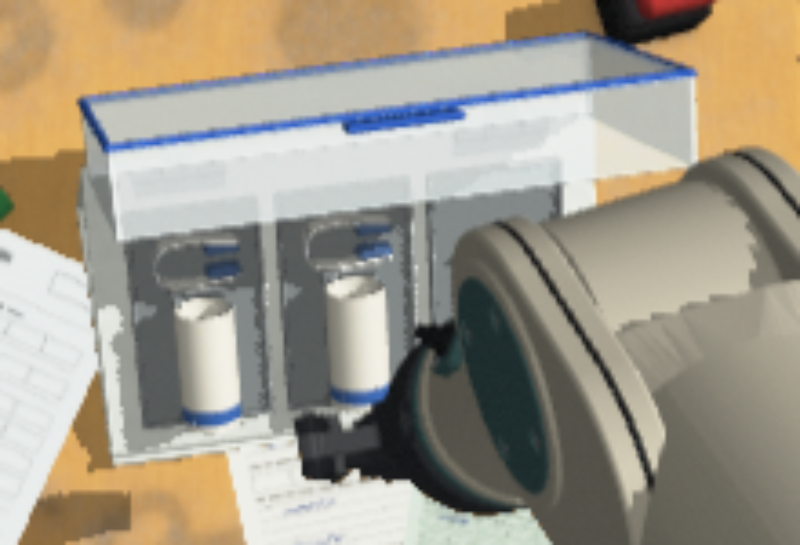

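The new tube lies home like the finished set: band at the front, fronts level at (315,285) and (415,285) in the wrist view. The clip is undisturbed behind it. I'll check the seat numerically and plan the cover arc.

```bash
python3 - <<'E'
from h import *
from scipy.optimize import least_squares
z=np.load('/tmp/w4.npz'); im,P=z['im'].astype(int),z['P']
d=-ex*np.cos(np.pi/6)-np.array([0,0,.5]); n=-ex*.5+np.array([0,0,np.cos(np.pi/6)])
for nm,(u0,u1) in {'new':(293,338),'set':(394,440)}.items():
    m=np.zeros(P.shape[:2],bool); m[270:364,u0:u1]=1
    m&=((im[...,0]>170)&(im[...,1]>160))|(im[...,2]-im[...,0]>60); m&=np.isfinite(P[...,2]); p=P[m]
    p=p[p@n>-212]
    s=least_squares(lambda x: np.hypot(p@ey-x[0],p@n-x[1])-15,[np.median(p@ey),np.max(p@n)-15],loss='soft_l1')
    print(nm,len(p),s.x.round(1),np.percentile(p@d,[1,99]).round(1))
T=pose(); p=T[:3,3]; print('tool',p@ex,p@ey,p[2]); print('over',rk(635,-264,320))
H=np.array([600.4,92.2])
def tcp(deg,r=125):
    a=np.radians(210-deg); u=np.array([np.cos(a),np.sin(a)]); w=np.array([np.sin(a),-np.cos(a)])
    return H+r*u+42*w+[11*np.sin(np.radians(np.clip((deg-30)*3,-90,90))),25]
for g in list(range(100,0,-5))+[2,0]: print(g,tcp(g).round(0))
E
```

```text
new 2622 [-264.3 -204.1] [-497.6 -437.3]
set 1942 [-188.3 -204.3] [-486.7 -436.3]
tool 443.32949714481765 -263.67097048092137 187.37686905474416
over (array([-1.917e+01, -1.000e-02, -1.326e+01]), np.float64(-0.1))
100 [608. 249.]
95 [597. 248.]
90 [585. 246.]
85 [574. 244.]
80 [563. 240.]
75 [553. 235.]
70 [543. 230.]
65 [533. 223.]
60 [524. 216.]
55 [515. 208.]
50 [507. 199.]
45 [498. 190.]
40 [490. 180.]
35 [482. 170.]
30 [475. 159.]
25 [469. 148.]
20 [465. 137.]
15 [461. 125.]
10 [459. 114.]
5 [459. 102.]
2 [459.  96.]
0 [460.  91.]
```

Call:
play_rows(
  targets=[
    [1, 0, 0, -4, 0],
    [1, 0, 0, -8, 0],
    [1, 0, 0, -12, 0],
    [1, 0, 0, -13, 0],
    [1, -3, 0, -13, 0],
    [1, -6, 0, -13, 0],
    [1, -9, 0, -13, 0],
    [1, -12, 0, -13, 0],
    [1, -15, 0, -13, 0],
    [1, -15, 0, -13, 0],
  ],
)

```text
clock: 13.8
eef_pos: [627.5, -174.3, 314.7]
tool_rot: [3.138, -0.0, -2.997]
force: [-1.4, -0.3, -0.5]
width: -0.1
gripper_force: 0.0
```

```bash
python3 -c "
from h import *
s=ctrl.read_state();T=pose();p=T[:3,3];print(s['clock'],p@ex,p@ey,p[2],s['tool_rot'],s['width'])
print(rk(645,-264,320),rk(640,-264,249),rk(610,-264,249))"
```

```text
13.8 596.2078996411092 -261.93309384415306 314.70976431758237 [ 3.13831518e+00 -1.08815600e-04 -2.99710940e+00] -0.12877756520506353
(array([-4.88, -0.21, -0.53]), np.float64(0.1)) (array([-4.38, -0.23,  6.57]), np.float64(0.1)) (array([-1.38, -0.23,  6.57]), np.float64(0.1))
```

Seating matches the set within 1 mm. Now the fingertips go behind the open cover.

Call:
play_rows(
  targets=[
    [1, -3, -0.2, -0.5, 0],
    [1, -4.6, -0.2, -0.5, 0],
    [1, -4.6, -0.2, 2, 0],
    [1, -4.6, -0.2, 4.5, 0],
    [1, -4.6, -0.2, 6.5, 0],
    [1, -4.2, -0.2, 6.6, 0],
    [1, -3.2, -0.2, 6.6, 0],
    [1, -2.2, -0.2, 6.6, 0],
    [1, -1.5, -0.2, 6.6, 0],
    [1, -1.5, -0.2, 6.6, 0],
  ],
)

```text
clock: 14.8
eef_pos: [639.0, -177.2, 252.5]
tool_rot: [-3.14, 0.001, -3.001]
force: [0.3, 0.4, 0.9]
width: -0.2
gripper_force: 0.0
```

```bash
cat > st.py <<'E'
from h import *
s=ctrl.read_state();T=pose();p=T[:3,3];print(s['clock'],p@ex,p@ey,p[2],s['force'])
E
python3 st.py
```

```text
14.8 607.239212674919 -266.49411564235174 252.53909998851677 [0.28208841 0.37353608 0.92928015]
```

Call:
play_rows(
  targets=[
    [1, 0.5, 0, 0.2, 0],
    [1, 1.1, 0, 0.3, 0],
    [1, 1.7, 0, 0.4, 0],
    [1, 2.3, 0, 0.5, 0],
    [1, 2.8, 0, 0.6, 0],
    [1, 3.4, 0, 0.7, 0],
    [1, 3.9, 0, 0.9, 0],
    [1, 4.5, 0, 1.1, 0],
    [1, 5.0, 0, 1.3, 0],
    [1, 5.5, 0, 1.6, 0],
  ],
)

```text
clock: 15.8
eef_pos: [584.9, -184.2, 235.3]
tool_rot: [-3.141, -0.0, -3.0]
force: [0.7, 0.1, 3.8]
width: -0.1
gripper_force: 1.5
```

```bash
python3 st.py
```

```text
15.8 552.6835573399741 -265.72557361677656 235.27831587597296 [0.70708245 0.07514208 3.76042915]
```

Call:
play_rows(
  targets=[
    [1, 0.5, 0, 0.2, 0],
    [1, 1.0, 0, 0.5, 0],
    [1, 1.5, 0, 0.9, 0],
    [1, 2.0, 0, 1.2, 0],
    [1, 2.5, 0, 1.6, 0],
    [1, 2.9, 0, 1.9, 0],
    [1, 3.4, 0, 2.3, 0],
    [1, 3.8, 0, 2.7, 0],
    [1, 4.2, 0, 3.2, 0],
    [1, 4.6, 0, 3.6, 0],
  ],
)

```text
clock: 16.8
eef_pos: [539.4, -190.8, 198.7]
tool_rot: [3.141, -0.001, -3.0]
force: [1.4, -0.0, 1.9]
width: -0.4
gripper_force: 0.8
```

```bash
python3 st.py
```

```text
16.8 506.67477360330207 -265.7087525723311 198.72901265986272 [ 1.40482012 -0.0250452   1.86887595]
```

Call:
play_rows(
  targets=[
    [1, 0.4, 0, 0.5, 0],
    [1, 0.9, 0, 0.9, 0],
    [1, 1.3, 0, 1.4, 0],
    [1, 1.7, 0, 1.9, 0],
    [1, 2.1, 0, 2.4, 0],
    [1, 2.5, 0, 2.9, 0],
    [1, 2.9, 0, 3.5, 0],
    [1, 3.2, 0, 4.0, 0],
    [1, 3.5, 0, 4.6, 0],
    [1, 3.8, 0, 5.1, 0],
  ],
)

```text
clock: 17.8
eef_pos: [502.0, -196.1, 147.8]
tool_rot: [3.141, -0.0, -3.0]
force: [1.0, -0.2, 1.5]
width: 0.0
gripper_force: 0.6
```

```bash
python3 st.py
```

```text
17.8 468.94222698238957 -265.62585472257376 147.77727868533586 [ 0.99952539 -0.2348822   1.54784137]
```

Call:
play_rows(
  targets=[
    [1, 0.2, 0, 0.4, 0],
    [1, 0.3, 0, 0.8, 0],
    [1, 0.4, 0, 1.2, 0],
    [1, 0.6, 0, 1.6, 0],
    [1, 0.7, 0, 2.0, 0],
    [1, 0.8, 0, 2.4, 0],
    [1, 0.9, 0, 2.8, 0],
    [1, 0.9, 0, 3.2, 0],
    [1, 1.0, 0, 3.5, 0],
    [1, 1.0, 0, 3.8, 0],
  ],
)

```text
clock: 18.8
eef_pos: [492.3, -197.5, 110.0]
tool_rot: [3.142, -0.0, -3.0]
force: [1.2, 0.3, 1.1]
width: -0.3
gripper_force: 0.6
```

Call:
play_rows(
  targets=[
    [1, 0, 0, 0.2, 0],
    [1, 0, 0, 0.4, 0],
    [1, 0, 0, 0.6, 0],
    [1, 0, 0, 0.8, 0],
    [1, 0, 0, 1.0, 0],
    [1, 0, 0, 1.0, 0],
  ],
)

```text
clock: 19.4
eef_pos: [492.2, -197.5, 100.0]
tool_rot: [3.141, -0.001, -3.0]
force: [0.4, -0.3, -0.0]
width: 0.1
gripper_force: 0.0
```

Call:
play_rows(
  targets=[
    [1, 0, 0, 0.2, 0],
    [1, 0, 0, 0.4, 0],
    [1, 0, 0, 0.6, 0],
    [1, 0, 0, 0.6, 0],
  ],
)

```text
clock: 19.8
eef_pos: [492.2, -197.5, 94.0]
tool_rot: [3.141, -0.001, -3.0]
force: [-0.1, 0.1, 0.4]
width: -0.2
gripper_force: 0.0
```

Call:
play_rows(
  targets=[
    [1, 0, 0, 0.1, 0],
    [1, 0, 0, 0.2, 0],
    [1, 0, 0, 0.3, 0],
    [1, 0, 0, 0.3, 0],
  ],
)

```text
clock: 20.2
eef_pos: [492.4, -197.5, 91.2]
tool_rot: [3.142, -0.0, -3.0]
force: [0.4, 0.8, 0.8]
width: 0.0
gripper_force: 0.0
```

```bash
python3 - <<'E'
from h import *
im,d,P=cam('top'); X,Y,Z=P@ex,P@ey,P[...,2]
m=(Y>-235)&(Y<-150)
for x0 in range(460,630,10):
    k=m&(X>=x0)&(X<x0+10)&(Z<150)
    if k.sum(): print(x0,np.percentile(Z[k],[5,50,95]).round(1), 'top pred',round((-226+7+42+.5*(x0+5))/.866,1))
save('t3',cv2.resize(im[140:290,320:540],(800,545)))
E
```

```text
460 [60.1 64.7 68.5] top pred 64.1
470 [64.9 70.2 73.4] top pred 69.9
480 [71.1 75.1 79.1] top pred 75.6
490 [76.4 80.6 84.4] top pred 81.4
500 [81.  85.7 89.8] top pred 87.2
510 [87.3 91.1 95.3] top pred 93.0
520 [ 92.6  96.7 100.8] top pred 98.7
530 [ 97.8 101.9 106.1] top pred 104.5
540 [103.3 107.7 111.5] top pred 110.3
550 [109.2 112.8 116.9] top pred 116.1
560 [114.4 118.5 122.8] top pred 121.8
570 [119.9 124.1 128.7] top pred 127.6
580 [112.8 122.4 129.1] top pred 133.4
590 [ 94.2 103.5 110.8] top pred 139.1
600 [85.3 89.7 96.1] top pred 144.9
610 [86.  88.4 91. ] top pred 150.7
```

View pics/t3.png

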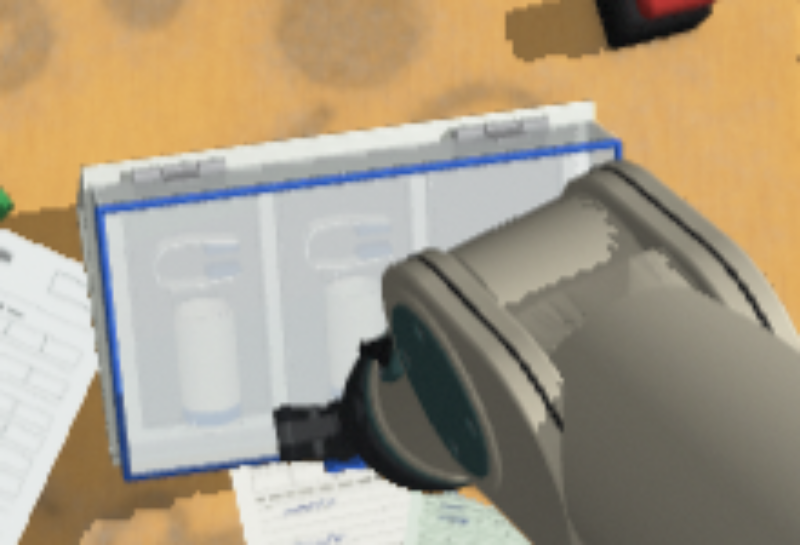

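The cover is shut or within about 1.5°. I'll press lightly until it resists firmly.

Call:
play_rows(
  targets=[
    [1, 0, 0, 0.1, 0],
    [1, 0, 0, 0.2, 0],
    [1, 0, 0, 0.3, 0],
    [1, 0, 0, 0.3, 0],
  ],
)

```text
clock: 20.65
eef_pos: [492.3, -197.5, 88.2]
tool_rot: [3.142, -0.0, -3.0]
force: [-0.3, 0.8, -0.0]
width: -0.2
gripper_force: 0.0
```

Call:
play_rows(
  targets=[
    [1, 0, 0, 0.1, 0],
    [1, 0, 0, 0.2, 0],
    [1, 0, 0, 0.2, 0],
  ],
)

```text
clock: 20.95
eef_pos: [492.6, -197.5, 86.7]
tool_rot: [-3.141, 0.0, -3.0]
force: [-1.0, 0.6, 3.9]
width: -0.2
gripper_force: 2.2
```

Call:
play_rows(
  targets=[
    [1, 0, 0, 0.1, 0],
    [1, 0, 0, 0.2, 0],
    [1, 0, 0, 0.2, 0],
  ],
)

```text
clock: 21.25
eef_pos: [492.7, -197.4, 86.2]
tool_rot: [-3.14, 0.001, -2.999]
force: [-4.7, 0.6, 20.3]
width: -0.3
gripper_force: 9.7
```

Firm stop at 20 N, so the cover is closed. I'll back off and verify.

Call:
play_rows(
  targets=[
    [1, 0, 0, -1, 0],
    [1, 0, 0, -4, 0],
    [1, 0, 0, -8, 0],
    [1, 2, 0, -12, 0],
    [1, 6, 6, -14, 0],
    [1, 6, 11, -14, 0],
    [1, 6, 16, -14, 0],
    [1, 6, 20, -14, 0],
    [1, 6, 20, -14, 0],
  ],
)

```text
clock: 22.15
eef_pos: [403.9, -3.1, 225.2]
tool_rot: [3.14, 0.002, -2.992]
force: [0.3, -0.4, 0.0]
width: -0.2
gripper_force: 0.0
```

```bash
python3 - <<'E'
from h import *
s=ctrl.read_state(); print(s['clock'],s['eef_pos'],s['force'])
im,d,P=cam('scene'); X,Y,Z=P@ex,P@ey,P[...,2]
for nm in ['scene','top']:
    im,d,P=cam(nm); X,Y,Z=P@ex,P@ey,P[...,2]
    k=(Y>-370)&(Y<-160)&(X>475)&(X<565)&(Z>50)&(Z<140)
    B=np.polyfit(X[k],Z[k],1); r=Z[k]-np.polyval(B,X[k]); kk=abs(r)<3; B=np.polyfit(X[k][kk],Z[k][kk],1)
    print(nm,k.sum(),np.degrees(np.arctan(B[0])),np.polyval(B,520))
    save('f_'+nm,im)
im0=cv2.imread('pics/f_scene.png'); im1=cv2.imread('pics/f_top.png')
cv2.imwrite('pics/fin.png',np.hstack([cv2.resize(im0[80:300,160:460],(400,293)),cv2.resize(im1[140:300,180:540],(400,293))]))
E
```

```text
22.15 [403.86824224  -3.07097433 225.23847347] [ 0.33333469 -0.38538172  0.00975762]
scene 2300 30.16316085245714 92.02969713132708
top 6415 30.0531039666709 91.80506338857649
```

View pics/fin.png

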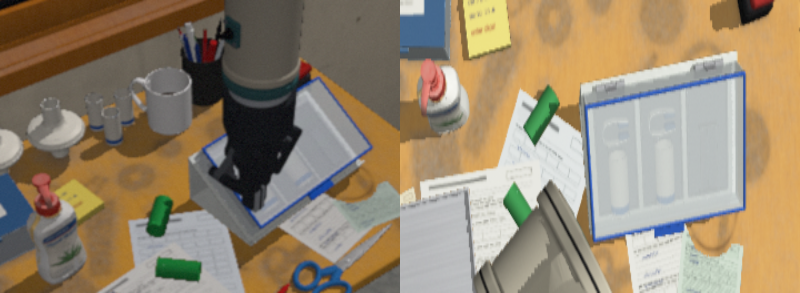

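The cover top now slopes 30.1°, so it is fully closed. Both tubes lie in their cradles under the cover, and the bottle stands where it was.

```bash
python3 -c "
from cell import ctrl
print(ctrl.finish_job())"
```

```text
the job is handed in; nothing more can be done
None
```

The spare mouthpiece is home in the middle dish with its blue band to the front, the cover is fully closed, the finished set and pump bottle are where they were, and the job was handed in at about 22 s of the 48 s allowed.

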